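# Latch the transit case at the packing station

## Task

Latch the blue transit case shut. First stand its red-gripped latch lever up and over until it leans as far as it will go, and let go of it; then swing the wire loop over by its yellow grip, lay its bar down over the brass hook, on the far side of it, and let go while the lever still leans over; finally take the lever again and throw it back down flat, so that the loop draws the two halves together and the lever snaps past centre and stays. Leave the bottle, carton and jar around the case where they stand.

Things in the scene. Friction and masses are not known exactly. Their poses are not given: they have to be found in the camera images.
- case: Blue hard case, grey ribs, standing in a yellow cradle fixed to the bench; it never moves. Shells: own x -118 to +100 mm, y +-130 mm; level top 150 mm above the bench (134 beyond x = +64). Origin: on the bench straight under the latch pivot. Seam at x = +20; the +x half is the lid. The draw latch lies along x at y = 0; all its parts turn about axes along y. Yaw within 0.45 rad.
- lid (a joint): Opening of the case's +x half about its bottom hinge, rad: 0 = shut tight. A springy seal holds it ajar at 0.04 (6 mm gap at the top). It takes about 40 N at the keeper to draw it shut (latched it reads about 0.008), and it springs open when not latched.
- latch_pivot (a point): Pin about which the lever turns (axis along the case's y), 12 mm above the top face, over the case's origin. It never moves.
- lever (a joint): Angle of the lever, rad: 0 = flat and shut, pointing to the case's -x; grows as it is raised; 1.57 = upright; 2.1 = its stop, leaning over towards the keeper. Friction keeps it at any angle when let go (1 N at the grip moves it). Starts at 0 to 0.35. With the loop hooked, throwing it down takes up to about 10 N at the grip, until it snaps past centre near 0.4.
- lever_grip (a point): Centre of the lever's red grip: a barrel lying along the case's y, 17 mm across and 16 mm wide, its ends slightly domed, on top of the lever (steel strip 12 wide, 5 thick, ending 58 mm from the pivot). Lever at 0: this point is 44 mm to -x of the pivot and 13.5 mm above it; it turns with the lever. Pinch the barrel's ends along y, from above: it turns between the fingers.
- loop (a joint): Angle of the wire loop about its hinge on the lever, rad, in the same sense as the lever: lever + loop = 0 is the loop level, pointing to the case's -x; 3.14 is level, pointing to +x over the keeper. Swings freely under its weight. At the start it lies thrown back to -x, its wires either side of the lever.
- loop_hinge (a point): Where the loop is hinged on the lever: 16 mm from the latch pivot, at the lever's angle less 0.14 rad (lever at 0: 15.8 mm to -x of the pivot and 2.2 mm below it; lever at 2.1: 6 mm to +x and 15 mm above it).
- loop_bar (a point): Middle of the steel crossbar (5 mm thick, 44 mm long along the case's y) at the loop's free end, 66 mm from the loop hinge. Two 5 mm wires run from its ends to the hinge, 21 mm either side of the middle.
- loop_tab (a point): Centre of the yellow grip barrel on the loop's end: axis along the case's y, 12 mm across, 16 mm wide, ends slightly domed; 89 mm from the loop hinge in line with the loop, 23 mm beyond the bar (joined to it by a strip 8 mm wide). Pinch the barrel's ends along y, from above: it turns between the fingers.
- keeper (a point): Seat of the bar behind the brass hook on the lid: 2.5 mm above the top, 50 mm to +x of the pivot (56 ajar). Axes: the lid's. Hook 22 mm wide, 15 high, face 2.5 mm to -x of here; lip reaches 1.5 mm to +x, 10.5 to 15 mm above the top. With the lever at its stop the bar lands on the top 11 mm to +x of here; with it upright the bar strikes the lip. Lowering the lever draws it under.
- bottle: Bystander: green bottle, 60 mm across, 120 mm tall, standing at the case's +y end. Origin under its base.
- carton: Bystander: white carton 60 x 50 x 90 mm standing at the case's -y end. Origin under its base.
- jar: Bystander: white jar with blue lid, 56 mm across, 60 mm tall, standing on the bench beyond the case's +x side. Origin under its base.

How it is judged:
On the way, in this order (a step that is already met when the one before it is completed fails the run):
1. the lever leans over towards the keeper (joint lever above 1.75 rad) with the loop not hooked, and the robot does not touch the case or its latch (value of joint lever above 1.75 rad and x of loop_bar in the frame of keeper below -0.02 m and contact force between the fingers and case below 0.3 N), for 0.2 s.
2. the loop's bar lies down behind the hook with the lever still raised (above 1.2 rad), and the robot does not touch the case or its latch (x of loop_bar in the frame of keeper between -0.003 and 0.02 m and z of loop_bar in the frame of keeper between -0.006 and 0.007 m and value of joint lever above 1.2 rad and contact force between the fingers and case below 0.3 N), for 0.2 s.
At the end, for the whole second after the job is handed in: The lever lies flat (within 0.12 rad) and at rest, the loop's bar sits behind the hook under its lip (within 4 mm along the case's x of the keeper point, no more than 7 mm above it or 6 mm below it), the lid half is drawn to within 0.012 rad of shut, and the robot touches neither case nor latch (value of joint lever below 0.12 rad and value of joint lid below 0.012 rad and velocity of joint lever below 0.1 rad/s and x of loop_bar in the frame of keeper between -0.004 and 0.004 m and z of loop_bar in the frame of keeper between -0.006 and 0.007 m and contact force between the fingers and case below 0.3 N).
It fails at once if the bottle, the carton or the jar is pushed more than 30 mm from where it stood (distance of any of bottle, carton, jar from where it was at the start of the episode above 0.03 m).
It also fails if it takes over 59 s, if anything falls off the work surface, if the arm or the gripper's body presses on something with over 40 N, if the wrist force passes 120 N, or if a joint passes its speed limit or range.

## Robot

A 6-joint arm with a two-finger parallel gripper is mounted at the origin on the work surface. World frame = base frame: x ahead of the robot, y to its left, z up, the work surface at z = 0. Lengths are in m, angles in rad, forces in N, time in s.
With the tool pointing down it reaches from about 0.2 to 0.875 m from the base axis. Payload 3.4 kg.
Tool frame: the origin (TCP) lies on the centre line of the jaws, within the pads' length; the fingertips stand 19 mm ahead of it and the grasp point (between the pads) is the TCP; z points along the fingers, y is the line along which they close (so a half turn about z gives the same grasp; the last joint's range is limited). The gripper opens to 94 mm and grips with 3 to 60 N. Pads are 16 mm wide; open, the fingers measure 119 mm over their backs; the gripper's body (75 mm by 177 mm) begins 78 mm behind the grasp point.
Start: joints at [-1.455, 0.276, 1.505, -0, 1.361, -0.121], TCP at [0.135, -0.559, 0.224] pointing down, gripper open.
Joint ranges: [-2.89, 2.89], [-0.75, 2.08], [0.22, 2.7], [-1.18, 4.32], [0.11, 2.71], [-2.7, 2.7]. Speed limits (rad/s): [2.57, 2.57, 3.14, 3.14, 3.14, 3.14].

## Interface

Orientations are given as a 3x3 rotation matrix whose columns are the frame's x, y, z axes.
In Python, from cell import robot gives the robot as it stands.
- The arm moves only by the shell command python3 -m crank 'ROWS'. ROWS is JSON, a list that holds one entry, the list of rows, each a list of 7 numbers: the turn, a rotation vector about the tool's x, y, z each as a share of pi/2 rad, from -1 to 1, then the shift along the tool's x, y, z each as a share of 600 mm, from -1 to 1, then the closure, from 0 (fully open) to 1 (shut). In form: [[[wx, wy, wz, dx, dy, dz, claw], ...]]. A call has exactly 8 rows; each row is the pose to reach, as a shift and turn from the pose commanded when the call began, along the tool's axes at that moment; what a row does not reach only later rows make up. A row lasts 1/10 s, in which the tool goes at most 50 mm and 8.59 degrees, less where a joint would pass 70% of its speed; a pose out of reach is approached as far as the arm can. A call with a number of a shift or a turn outside -1 to 1 is refused whole. A call with a gripper value outside its range is refused whole. The fingers move at their own pace and stop on an object; the grip force is fixed at half the most. Time passes only in rows, so rows that repeat a pose let the fingers close, or fill a call up. It gives the time, the measured TCP pose, the force, the opening and the grip force at its end, in the units of the state.
- robot.sense(): the state, without advancing time (a new reading comes with each control period).
- robot.camera(name): name is "scene" or "side" or "wrist"; returns a dict with "img" (480x640x3 uint8, blue, green, red), "fx", "fy", "cx", "cy" (pixels), "dist" ([k1, k2, p1, p2, k3] as OpenCV has them; the pictures are not rectified), "pose" (4x4, takes a point from camera to world coordinates); the wrist camera has in their place "hand_eye" (4x4, takes a point from camera to tool coordinates, whose origin is the TCP and whose axes are the flange's). Camera axes: x right, y down, z forward; pixel columns grow to the right and rows downward; lengths in m; the calibration is good to about 2 mm. A picture is of the moment at which its call begins: read the wrist's pose just before it. There is no depth.
- robot.job_done(): hands the job in; it is judged then, once.
The state is a dict: "time": time; "q": joint angles; "dq": joint speeds; "effort": joint torques, N m; "tcp_pos": TCP position; "ee_rot": TCP orientation; "contact_force": force on the tool from outside, world axes, zero at the start; "ft_torque": the same for the moment, N m; "opening": opening from 0.0 (shut) to 1.0 (fully open); "grip_force": force on a finger pad.
Only numpy, scipy, OpenCV 4.12 (cv2) and the standard library are available. Lean on these libraries where they do the work, as an engineer would, in place of code of your own. Each camera call takes 0.05 s, during which the arm holds its last target. There are 200 camera calls.

## Working session

There is one attempt and no reset: what is moved stays moved. The work goes in short steps, Python scripts to look and compute and a shell command to move; the robot and the scene stay as the last step left them, time stands still between calls to the robot, and variables do not carry over. Pictures are saved under pics/ and viewed, at most 10 in all, crops included, and the job is handed in when it is done.

```bash
mkdir -p pics; ls; python3 - <<'E'
from cell import robot
import cv2,numpy as np
s=robot.sense();print(s['time'],s['tcp_pos'],s['ee_rot'],s['opening'])
for n in("scene","side"):
    c=robot.camera(n);cv2.imwrite(f"pics/{n}0.png",c["img"]);print(n,c["fx"],c["cx"],c["cy"],c["dist"],np.round(c["pose"],3).tolist())
E
```

```text
pics
0.0 [ 0.13481302 -0.55843006  0.22364164] [[ 9.72083970e-01  2.34633120e-01 -2.33474972e-04]
 [ 2.34633167e-01 -9.72082433e-01  1.73788956e-03]
 [ 1.80809530e-04 -1.74415555e-03 -9.99998463e-01]] 0.9998046800153201
scene 480.864157060522 317.43212276270293 241.53387531504805 [-0.01023898  0.          0.          0.          0.        ] [[0.404, 0.755, -0.516, 1.018], [0.915, -0.339, 0.22, -0.141], [-0.009, -0.561, -0.828, 0.801], [0.0, 0.0, 0.0, 1.0]]
side 469.9956857827066 321.0210258697286 238.81550234878148 [-0.08142568  0.          0.          0.          0.        ] [[-0.973, -0.126, 0.194, 0.423], [-0.23, 0.612, -0.757, 0.771], [-0.024, -0.781, -0.624, 0.724], [0.0, 0.0, 0.0, 1.0]]
```

View pics/scene0.png

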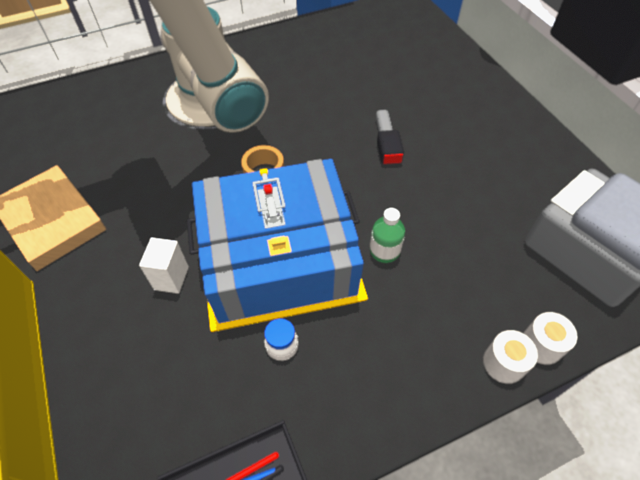

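View pics/side0.png

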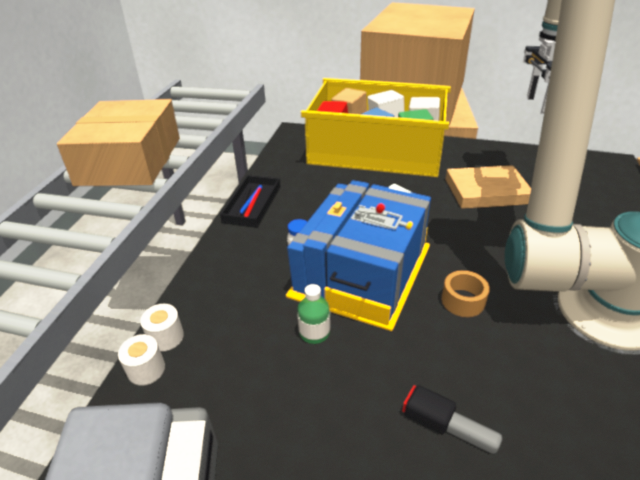

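The scene picture shows the red grip near (268,188), the tab at (264,173) and the hook plate at (278,244). In the side picture they are at (380,209), (409,225) and (338,209). Next I triangulate them.

```bash
cat > h.py <<'E'
import cv2,numpy as np
from cell import robot
def masks(img):
    h=cv2.cvtColor(img,cv2.COLOR_BGR2HSV)
    return {'red':cv2.inRange(h,(0,150,90),(6,255,255))|cv2.inRange(h,(174,150,90),(180,255,255)),
            'yel':cv2.inRange(h,(18,140,110),(34,255,255))}
def blob(m,win,near=None):
    x0,y0,x1,y1=win; k=np.zeros_like(m);k[y0:y1,x0:x1]=m[y0:y1,x0:x1]
    n,_,st,ce=cv2.connectedComponentsWithStats(k)
    return [(int(st[i,4]),np.round(ce[i],1)) for i in range(1,n) if st[i,4]>5]
def ray(c,uv,T=None):
    T=c["pose"] if T is None else T
    K=np.array([[c["fx"],0,c["cx"]],[0,c["fy"],c["cy"]],[0,0,1]])
    p=cv2.undistortPoints(np.array([[uv]],float),K,np.array(c["dist"],float))[0,0]
    d=np.array(T)[:3,:3]@np.array([p[0],p[1],1]);return np.array(T)[:3,3],d/np.linalg.norm(d)
def onz(r,z): o,d=r;return o+d*(z-o[2])/d[2]
def meet(a,b):
    A=np.stack([a[1],-b[1]],1);t=np.linalg.lstsq(A,b[0]-a[0],rcond=None)[0]
    p,q=a[0]+t[0]*a[1],b[0]+t[1]*b[1];return (p+q)/2,np.linalg.norm(p-q)
def wristT(c,s):
    T=np.eye(4);T[:3,:3]=s["ee_rot"];T[:3,3]=s["tcp_pos"];return T@np.array(c["hand_eye"])
E
python3 - <<'E'
from h import *
A=robot.camera("scene");B=robot.camera("side")
for n,c,w in(("scene",A,(240,165,300,260)),("side",B,(320,195,420,235))):
    m=masks(c["img"])
    for k in m: print(n,k,blob(m[k],w))
E
```

```text
scene red [(62, array([267.6, 188.8]))]
scene yel [(29, array([246.2, 167.9])), (6, array([278.2, 165.3])), (41, array([263.2, 170.6])), (278, array([278.8, 245.5]))]
side red [(48, array([379.9, 208.1]))]
side yel [(97, array([336.7, 209.4])), (27, array([408.8, 225. ]))]
```

```bash
python3 - <<'E'
from h import *
A=robot.camera("scene");B=robot.camera("side")
P={}
for n,a,b in(("red",(267.6,188.8),(379.9,208.1)),("tab",(263.8,172.5),(408.8,225)),("hook",(278.8,245.5),(336.7,209.4))):
    p,g=meet(ray(A,a),ray(B,b));P[n]=p;print(n,p.round(4),round(g,4))
# seam tip lines / ribs yaw
for n in P:
  d=P['hook']-P[n];print(n,np.degrees(np.arctan2(d[1],d[0])),np.linalg.norm(d[:2]))
cv2.imwrite("pics/crop.png",np.hstack([cv2.resize(A["img"][155:265,220:320],None,fx=4,fy=4,interpolation=2),cv2.resize(B["img"][180:290,320:420],None,fx=4,fy=4,interpolation=2)]))
E
```

```text
red [ 0.4989 -0.009   0.1794] 0.0008
tab [0.4383 0.0033 0.1544] 0.0008
hook [ 0.5929 -0.0286  0.1489] 0.0013
red -11.781788848516129 0.09599347941958813
tab -11.643570922358942 0.1578445725599143
hook 0.0 0.0
```

View pics/crop.png

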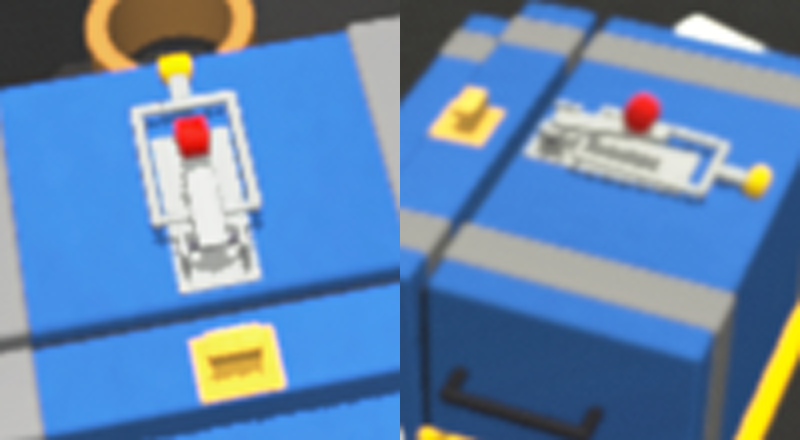

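```bash
python3 -m crank '[[[0,0,0.281,0.805,-0.748,-0.093,0.5],[0,0,0.281,0.805,-0.748,-0.093,0.5],[0,0,0.281,0.805,-0.748,-0.093,0.5],[0,0,0.281,0.805,-0.748,-0.093,0.5],[0,0,0.281,0.805,-0.748,-0.093,0.5],[0,0,0.281,0.805,-0.748,-0.093,0.5],[0,0,0.281,0.805,-0.748,-0.093,0.5],[0,0,0.281,0.805,-0.748,-0.093,0.5]]]'; cat >> h.py <<'E'
PIV=np.array([.5406,-.0177,.162]);YAW=-.204
def rot(): 
    c,s=np.cos(YAW),np.sin(YAW);return np.array([[c,-s,0],[s,c,0],[0,0,1]])
def case2w(p): return PIV+rot()@np.array(p)   # p relative to pivot, case axes
def go(p):  # shares to bring TCP to world p, plus turn
    s=robot.sense();R=np.array(s["ee_rot"])
    c=rot();Rt=np.stack([c[:,0],-c[:,1],[0,0,-1]],1)
    w=cv2.Rodrigues(R.T@Rt)[0].ravel()
    print("t",round(s["time"],2),"tcp",np.round(s["tcp_pos"],4),"case",np.round(rot().T@(s["tcp_pos"]-PIV)*1000,1),"turn",(w/(np.pi/2)).round(4),"shift",(R.T@(np.array(p)-s["tcp_pos"])/.6).round(4))
E
python3 -c "
from h import *
go(case2w([-.0425,0,.1]))"
```

```text
time: 1.1
tcp_pos: [0.3557, -0.225, 0.2586]
ee_rot: [[0.979, -0.204, 0.001], [-0.204, -0.979, -0.001], [0.001, 0.001, -1.0]]
contact_force: [0.7, -0.4, 0.1]
opening: 0.498
grip_force: 0.0
t 1.1 tcp [ 0.3557 -0.225   0.2586] case [-139.  -240.4   96.6] turn [ 0.0003 -0.0006 -0.0007] shift [ 0.1604 -0.4009 -0.0057]
```

```bash
python3 -m crank '[[[0,0,0,0.16,-0.4,0,0.5],[0,0,0,0.16,-0.4,0,0.5],[0,0,0,0.16,-0.4,0,0.5],[0,0,0,0.16,-0.4,0,0.5],[0,0,0,0.16,-0.4,0,0.5],[0,0,0,0.16,-0.4,0,0.5],[0,0,0,0.16,-0.4,0,0.5],[0,0,0,0.16,-0.4,0,0.5]]]'; 
python3 - <<'E'
from h import *
go(case2w([-.0425,0,.022]))
s=robot.sense();c=robot.camera("wrist");T=wristT(c,s);cv2.imwrite("pics/w1.png",c["img"])
m=masks(c["img"])
for k in m:
    for a,uv in blob(m[k],(0,0,640,480)):
        p=onz(ray(c,uv,T),.179 if k=='red' else .156)
        if a>60:print(k,a,uv,p.round(4),(rot().T@(p-PIV)*1e3).round(1))
E
```

```text
time: 1.9
tcp_pos: [0.4971, -0.0121, 0.258]
ee_rot: [[0.979, -0.203, -0.001], [-0.203, -0.979, -0.001], [-0.001, 0.001, -1.0]]
contact_force: [-0.5, 0.1, 0.0]
opening: 0.5
grip_force: 0.0
t 1.9 tcp [ 0.4971 -0.0121  0.258 ] case [-43.8  -3.3  96. ] turn [ 0.0007  0.0006 -0.0005] shift [ 0.0022 -0.0056  0.1232]
red 417 [313.7 253.6] [ 0.4989 -0.0091  0.179 ] [-42.5  -0.1  17. ]
red 475 [ 83.2 341.2] [0.4666 0.1743 0.179 ] [-111.4  173.    17. ]
yel 237 [315.3 321.1] [0.4375 0.0028 0.156 ] [-105.2   -0.8   -6. ]
yel 637 [200.5 395.1] [0.3886 0.1124 0.156 ] [-175.2   96.6   -6. ]
yel 577 [437.7 398. ] [ 0.3445 -0.0839  0.156 ] [-178.6 -104.5   -6. ]
yel 5946 [379.7 455.5] [ 0.2934 -0.026   0.156 ] [-240.4  -58.2   -6. ]
```

View pics/w1.png

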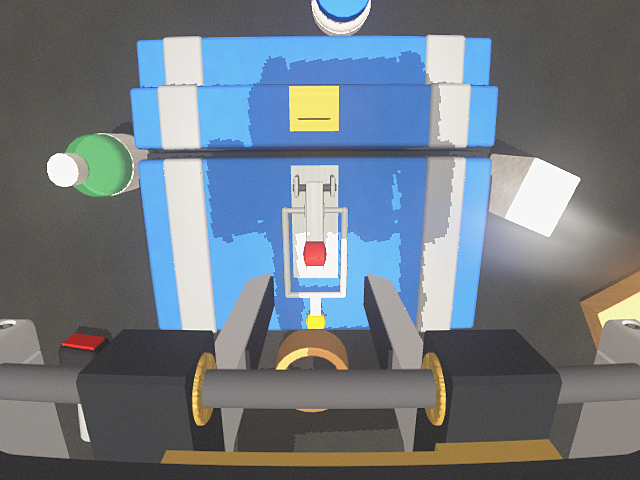

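The picture shows the latch square in view: red grip at (314,254), tab at (315,321). It agrees with the stereo fix to about 1 mm, so I descend and pinch.

```bash
python3 -m crank '[[[0,0,0,0.002,-0.0056,0.06,0.5],[0,0,0,0.002,-0.0056,0.1,0.5],[0,0,0,0.002,-0.0056,0.122,0.5],[0,0,0,0.002,-0.0056,0.122,0.5],[0,0,0,0.002,-0.0056,0.122,0.7],[0,0,0,0.002,-0.0056,0.122,0.95],[0,0,0,0.002,-0.0056,0.122,0.95],[0,0,0,0.002,-0.0056,0.122,0.95]]]'; 
python3 - <<'E'
from h import *
go(case2w([-.0425,0,.022]))
E
```

```text
time: 2.75
tcp_pos: [0.5001, -0.0084, 0.1858]
ee_rot: [[0.979, -0.203, 0.002], [-0.203, -0.979, -0.0], [0.002, 0.0, -1.0]]
contact_force: [-0.3, -0.9, 0.4]
opening: 0.194
grip_force: 0.3
t 2.75 tcp [ 0.5001 -0.0084  0.1858] case [-41.5   0.9  23.8] turn [ 0.     -0.001  -0.0005] shift [-0.0016  0.0015  0.0029]
```

```bash
python3 -m crank '[[[0,0,0,0,0,0,0.95],[0,0,0,0,0,0,0.95],[0,0,0,0.0075,0,-0.0142,0.95],[0,0,0,0.0175,0,-0.0258,0.95],[0,0,0,0.0293,0,-0.0353,0.95],[0,0,0,0.043,0,-0.0423,0.95],[0,0,0,0.0578,0,-0.0463,0.95],[0,0,0,0.0578,0,-0.0463,0.95]]]'; 
python3 - <<'E'
from h import *
go(case2w([-.0425,0,.022]))
E
```

```text
time: 3.55
tcp_pos: [0.5333, -0.0165, 0.2129]
ee_rot: [[0.979, -0.203, -0.002], [-0.203, -0.979, -0.002], [-0.002, 0.003, -1.0]]
contact_force: [-2.1, -4.4, 2.3]
opening: 0.149
grip_force: 30.0
t 3.55 tcp [ 0.5333 -0.0165  0.2129] case [-7.4 -0.3 50.9] turn [ 0.0018  0.0011 -0.0003] shift [-0.0584 -0.0006  0.0482]
```

```bash
python3 -m crank '[[[0,0,0,0.0152,0,-0.0012,0.95],[0,0,0,0.0305,0,0.0008,0.95],[0,0,0,0.0448,0,0.0058,0.95],[0,0,0,0.0582,0,0.0135,0.95],[0,0,0,0.068,0,0.022,0.95],[0,0,0,0.07,0,0.0243,0.95],[0,0,0,0.07,0,0.0243,0.95],[0,0,0,0.07,0,0.0243,0.95]]]'; 
python3 - <<'E'
from h import *
go(case2w([.034,0,.1]))
s=robot.sense();c=robot.camera("wrist");T=wristT(c,s);cv2.imwrite("pics/w2.png",c["img"])
E
```

```text
time: 4.35
tcp_pos: [0.5753, -0.0249, 0.1983]
ee_rot: [[0.979, -0.203, 0.001], [-0.203, -0.979, -0.002], [0.001, 0.002, -1.0]]
contact_force: [-0.6, -5.7, 2.3]
opening: 0.146
grip_force: 30.0
t 4.35 tcp [ 0.5753 -0.0249  0.1983] case [35.4 -0.  36.3] turn [ 0.0013 -0.0009 -0.0003] shift [-2.300e-03  1.000e-04 -1.061e-01]
```

View pics/w2.png

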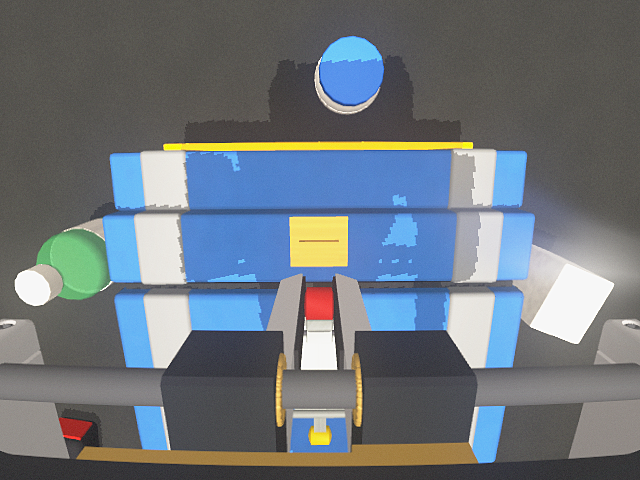

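The picture shows the lever held over towards the hook (red grip at (319,303)). The loop is still thrown back, with its tab at (320,437). I let go and rise.

```bash
python3 -m crank '[[[0,0,0,0,0,0,0.6],[0,0,0,0,0,0,0.5],[0,0,0,0,0,0,0.5],[0,0,0,0,0,-0.06,0.5],[0,0,0,0,0,-0.12,0.5],[0,0,0,-0.06,0,-0.13,0.5],[0,0,0,-0.13,0,-0.13,0.5],[0,0,0,-0.17,0,-0.13,0.5]]]'; 
python3 - <<'E'
from h import *
go(case2w([-.080,0,.009]))
s=robot.sense();c=robot.camera("wrist");T=wristT(c,s);cv2.imwrite("pics/w3.png",c["img"])
m=masks(c["img"])
for k in m:
    for a,uv in blob(m[k],(240,0,400,480)):
        p=onz(ray(c,uv,T),.193 if k=='red' else .156)
        if a>60:print(k,a,uv,p.round(4),(rot().T@(p-PIV)*1e3).round(1))
E
```

```text
time: 5.2
tcp_pos: [0.4724, -0.0017, 0.2764]
ee_rot: [[0.979, -0.203, -0.001], [-0.203, -0.979, 0.002], [-0.001, -0.001, -1.0]]
contact_force: [0.0, 0.7, -0.3]
opening: 0.5
grip_force: 0.0
t 5.2 tcp [ 0.4724 -0.0017  0.2764] case [-70.    1.9 114.4] turn [-0.0009  0.0006 -0.    ] shift [-0.0164  0.0033  0.1757]
red 274 [322.   86.4] [ 0.5779 -0.0255  0.193 ] [38.1 -0.1 31. ]
yel 221 [322.1 252.4] [ 0.4613 -0.0021  0.156 ] [-80.8  -0.8  -6. ]
yel 2043 [318.8 458.8] [0.2576 0.0427 0.156 ] [-289.3    1.8   -6. ]
```

View pics/w3.png

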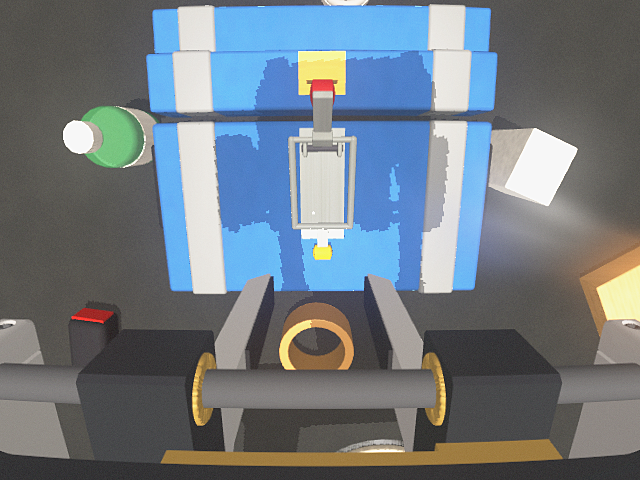

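The picture shows the lever leaning over (red grip at (322,86)). The loop lies back with its tab at (322,252), case x = -81. I descend and pinch the tab.

```bash
python3 -m crank '[[[0,0,0,-0.0175,0.004,0.07,0.5],[0,0,0,-0.0175,0.004,0.13,0.55],[0,0,0,-0.0175,0.004,0.16,0.6],[0,0,0,-0.0175,0.004,0.172,0.6],[0,0,0,-0.0175,0.004,0.172,0.6],[0,0,0,-0.0175,0.004,0.172,0.95],[0,0,0,-0.0175,0.004,0.172,0.95],[0,0,0,-0.0175,0.004,0.172,0.95]]]'; 
python3 - <<'E'
from h import *
go(case2w([-.080,0,.009]))
E
```

```text
time: 6.05
tcp_pos: [0.4649, -0.0034, 0.174]
ee_rot: [[0.979, -0.203, 0.002], [-0.203, -0.979, -0.0], [0.002, -0.0, -1.0]]
contact_force: [0.3, 0.3, -0.1]
opening: 0.175
grip_force: 0.0
t 6.05 tcp [ 0.4649 -0.0034  0.174 ] case [-77.   -1.3  12. ] turn [-0.0001 -0.0014 -0.0004] shift [-0.005  -0.0021  0.0049]
```

```bash
python3 -m crank '[[[0,0,0,0,0,0,0.7],[0,0,0,-0.005,0,0.0035,0.7],[0,0,0,-0.005,0,0.0035,0.7],[0,0,0,-0.005,0,0.0035,0.7],[0,0,0,-0.005,0,0.0035,0.95],[0,0,0,-0.005,0,0.0035,0.95],[0,0,0,-0.005,0,0.0035,0.95],[0,0,0,-0.005,0,0.0035,0.95]]]'; 
python3 - <<'E'
from h import *
for i in range(4):
  go(case2w([-.080,0,.009])); c=robot.camera("wrist")
print(robot.sense()["grip_force"],robot.sense()["opening"]);cv2.imwrite("pics/w4.png",c["img"][240:,200:440])
E
```

```text
time: 6.85
tcp_pos: [0.4613, -0.0024, 0.1709]
ee_rot: [[0.979, -0.203, 0.0], [-0.203, -0.979, 0.001], [0.0, -0.001, -1.0]]
contact_force: [0.1, 2.1, 0.2]
opening: 0.141
grip_force: 30.0
t 6.85 tcp [ 0.4613 -0.0024  0.1709] case [-80.8  -1.    8.9] turn [-0.0004 -0.0001 -0.0004] shift [ 0.0013 -0.0017 -0.0002]
t 6.9 tcp [ 0.4613 -0.0024  0.1709] case [-80.8  -1.1   8.9] turn [-0.0004 -0.     -0.0004] shift [ 0.0013 -0.0018 -0.0002]
t 6.95 tcp [ 0.4613 -0.0024  0.1709] case [-80.7  -1.1   8.9] turn [-0.0004 -0.0001 -0.0005] shift [ 0.0012 -0.0018 -0.0002]
t 7.0 tcp [ 0.4613 -0.0024  0.1709] case [-80.8  -1.1   8.9] turn [-0.0003 -0.0001 -0.0005] shift [ 0.0013 -0.0018 -0.0002]
30.000007934868336 0.1399323177071265
```

View pics/w4.png

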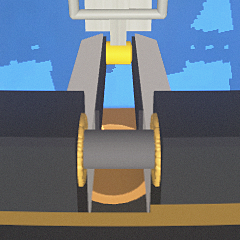

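The picture shows the yellow tab held squarely between the pads. I swing the loop over its arc.

```bash
python3 -m crank '[[[0,0,0,-0.002,0,-0.0407,0.95],[0,0,0,0.0045,0,-0.0772,0.95],[0,0,0,0.0197,0,-0.1108,0.95],[0,0,0,0.0428,0,-0.1397,0.95],[0,0,0,0.0723,0,-0.162,0.95],[0,0,0,0.1065,0,-0.1763,0.95],[0,0,0,0.1462,0,-0.1817,0.95],[0,0,0,0.187,0,-0.176,0.95]]]'; 
python3 - <<'E'
from h import *
go(case2w([.030,0,.115]))
print(robot.sense()["opening"])
E
```

```text
time: 7.85
tcp_pos: [0.5717, -0.0249, 0.2772]
ee_rot: [[0.979, -0.203, 0.0], [-0.203, -0.979, 0.001], [0.0, -0.001, -1.0]]
contact_force: [-0.9, 2.6, -5.5]
opening: 0.144
grip_force: 30.0
t 7.85 tcp [ 0.5717 -0.0249  0.2772] case [ 31.9  -0.8 115.2] turn [-0.0008 -0.0001 -0.0002] shift [-0.0031 -0.0013  0.0004]
0.14396623308972642
```

```bash
python3 -m crank '[[[0,0,0,0.034,0,0.0147,0.95],[0,0,0,0.0633,0,0.0372,0.95],[0,0,0,0.0863,0,0.0662,0.95],[0,0,0,0.1012,0,0.1,0.95],[0,0,0,0.1073,0,0.1365,0.95],[0,0,0,0.1057,0,0.166,0.95],[0,0,0,0.1005,0,0.1877,0.95],[0,0,0,0.0985,0,0.193,0.95]]]'; 
python3 - <<'E'
from h import *
for i in range(2):
  go(case2w([.0886,0,-.003])); c=robot.camera("wrist")
s=robot.sense();print(s["opening"],s["contact_force"])
cv2.imwrite("pics/w5.png",c["img"])
E
```

```text
time: 8.65
tcp_pos: [0.6275, -0.0364, 0.1582]
ee_rot: [[0.979, -0.203, -0.004], [-0.203, -0.979, 0.002], [-0.005, -0.001, -1.0]]
contact_force: [-0.6, 4.1, 1.6]
opening: 0.14
grip_force: 30.0
t 8.65 tcp [ 0.6275 -0.0364  0.1582] case [88.8 -0.7 -3.8] turn [-0.0008  0.0029 -0.0004] shift [-0.0004 -0.0012 -0.0013]
t 8.7 tcp [ 0.6277 -0.0365  0.1589] case [89.1 -0.7 -3.1] turn [-0.0007  0.0022 -0.0003] shift [-0.0008 -0.0012 -0.0001]
0.14100458370093566 [-1.54504783  5.77461801  1.25006417]
```

View pics/w5.png

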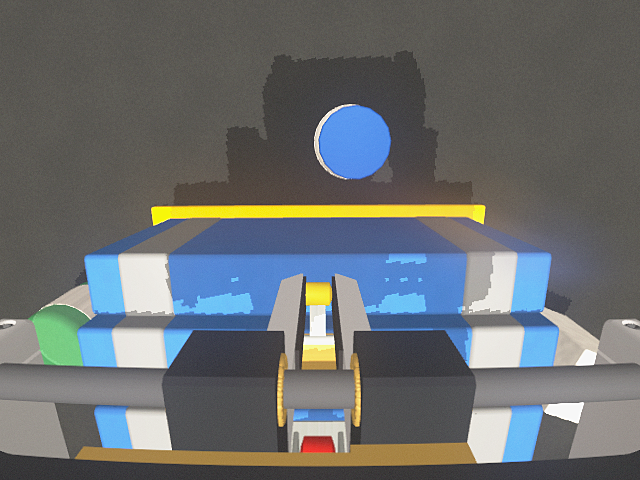

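The picture shows the tab at (318,293), down beyond the lid step, and the bar past the hook. I release, rise and look.

```bash
python3 -m crank '[[[0,0,0,0,0,0,0.7],[0,0,0,0,0,0,0.5],[0,0,0,0,0,0,0.5],[0,0,0,0,0,-0.06,0.5],[0,0,0,0,0,-0.12,0.5],[0,0,0,-0.06,0,-0.17,0.5],[0,0,0,-0.12,0,-0.18,0.5],[0,0,0,-0.16,0,-0.18,0.5]]]'; 
python3 - <<'E'
from h import *
go(case2w([.034,0,.036]))
s=robot.sense();c=robot.camera("wrist");T=wristT(c,s);cv2.imwrite("pics/w6.png",c["img"][:,140:500])
m=masks(c["img"])
for k in m:
    for a,uv in blob(m[k],(240,0,400,480)):
        p=onz(ray(c,uv,T),.193 if k=='red' else .144)
        if a>40:print(k,a,uv,p.round(4),(rot().T@(p-PIV)*1e3).round(1))
E
```

```text
time: 9.55
tcp_pos: [0.5342, -0.0187, 0.2713]
ee_rot: [[0.979, -0.203, 0.004], [-0.203, -0.979, -0.002], [0.005, 0.001, -1.0]]
contact_force: [-0.6, 0.4, -0.4]
opening: 0.502
grip_force: 0.0
t 9.55 tcp [ 0.5342 -0.0187  0.2713] case [ -6.   -2.2 109.3] turn [ 0.0009 -0.0031 -0.0006] shift [ 0.0661 -0.004   0.1225]
red 387 [315.1 193.6] [ 0.5763 -0.0252  0.193 ] [36.4 -0.1 31. ]
yel 274 [315.3 115.1] [ 0.6272 -0.0357  0.144 ] [ 88.4  -0.1 -18. ]
yel 50 [334.9 157.2] [ 0.594 -0.044  0.144] [ 57.6 -14.9 -18. ]
yel 105 [314.3 179.7] [ 0.5804 -0.0251  0.144 ] [ 40.5   0.8 -18. ]
yel 2063 [319.3 458.7] [0.3145 0.0261 0.144 ] [-230.3   -2.9  -18. ]
```

View pics/w6.png

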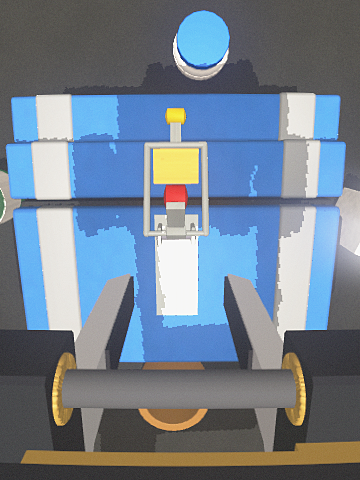

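The picture shows the loop frame round the hook, with its tab at (175,115), case x = +88 as expected. The lever still leans over (red grip at (175,193)). I take the grip again.

```bash
python3 -m crank '[[[0,0,0,0.067,-0.0035,0,0.5],[0,0,0,0.067,-0.0035,0.04,0.5],[0,0,0,0.067,-0.0035,0.09,0.5],[0,0,0,0.067,-0.0035,0.12,0.5],[0,0,0,0.067,-0.0035,0.12,0.5],[0,0,0,0.067,-0.0035,0.12,0.7],[0,0,0,0.067,-0.0035,0.12,0.95],[0,0,0,0.067,-0.0035,0.12,0.95]]]'; 
python3 - <<'E'
from h import *
go(case2w([.034,0,.0365]));print(robot.sense()["opening"])
E
```

```text
time: 10.4
tcp_pos: [0.5757, -0.0244, 0.1981]
ee_rot: [[0.979, -0.203, 0.003], [-0.203, -0.979, -0.001], [0.003, 0.0, -1.0]]
contact_force: [-0.8, 0.6, 0.1]
opening: 0.283
grip_force: 0.0
t 10.4 tcp [ 0.5757 -0.0244  0.1981] case [35.7  0.6 36.1] turn [ 0.0001 -0.0019 -0.0004] shift [-0.0028  0.0009 -0.0006]
0.2828937917854348
```

```bash
python3 -m crank '[[[0,0,0,0,0,0,0.95],[0,0,0,0,0,0,0.95],[0,0,0,0,0,0,0.95],[0,0,0,-0.0113,0,-0.0102,0.95],[0,0,0,-0.0247,0,-0.0178,0.95],[0,0,0,-0.039,0,-0.0228,0.95],[0,0,0,-0.0543,0,-0.0248,0.95],[0,0,0,-0.0695,0,-0.0237,0.95]]]'; 
python3 - <<'E'
from h import *
go(case2w([-.0078,0,.0508]));print(robot.sense()["opening"])
s=robot.sense();c=robot.camera("wrist");T=wristT(c,s)
m=masks(c["img"])
for k in m:
    for a,uv in blob(m[k],(240,0,400,450)):
        p=onz(ray(c,uv,T),.207 if k=='red' else .15)
        if a>40:print(k,a,uv,(rot().T@(p-PIV)*1e3).round(1))
E
```

```text
time: 11.2
tcp_pos: [0.5358, -0.017, 0.2123]
ee_rot: [[0.979, -0.203, 0.007], [-0.203, -0.979, -0.003], [0.007, 0.002, -1.0]]
contact_force: [5.4, -5.7, -1.1]
opening: 0.147
grip_force: 30.0
t 11.2 tcp [ 0.5358 -0.017   0.2123] case [-4.8 -0.3 50.3] turn [ 0.0012 -0.0046 -0.0004] shift [-0.0049 -0.0004 -0.0009]
0.1467702870734438
red 950 [318.7 302.6] [-5.5 -0.2 45. ]
yel 426 [317.9 133.6] [ 75.1   0.  -12. ]
yel 218 [316.2 160.8] [ 59.4   1.  -12. ]
yel 121 [310.4 173.9] [ 51.8   4.5 -12. ]
yel 700 [319.6 189.4] [ 42.5  -1.  -12. ]
yel 323 [279.1 398.7] [-106.1   27.9  -12. ]
yel 320 [357.9 398.3] [-105.9  -28.3  -12. ]
yel 245 [375.9 446.9] [-150.   -43.3  -12. ]
```

```bash
python3 -m crank '[[[0,0,0,-0.0148,0,0.004,0.95],[0,0,0,-0.0285,0,0.011,0.95],[0,0,0,-0.0403,0,0.0205,0.95],[0,0,0,-0.0503,0,0.0322,0.95],[0,0,0,-0.056,0,0.0422,0.95],[0,0,0,-0.0603,0,0.053,0.95],[0,0,0,-0.0603,0,0.056,0.95],[0,0,0,-0.0603,0,0.056,0.95]]]'; 
python3 - <<'E'
from h import *
go(case2w([-.044,0,.019]));print(robot.sense()["opening"])
E
```

```text
time: 12.05
tcp_pos: [0.4974, -0.0092, 0.1789]
ee_rot: [[0.979, -0.203, -0.0], [-0.203, -0.979, -0.002], [0.0, 0.003, -1.0]]
contact_force: [-2.1, -4.0, 8.9]
opening: 0.149
grip_force: 30.0
t 12.05 tcp [ 0.4974 -0.0092  0.1789] case [-44.   -0.5  16.9] turn [ 0.0016 -0.     -0.0001] shift [ 0.     -0.0008 -0.0035]
0.14903014057548838
```

Down on its stop (8.9 N). I release, rise and check.

```bash
python3 -m crank '[[[0,0,0,0,0,0,0.7],[0,0,0,0,0,0,0.5],[0,0,0,0,0,0,0.5],[0,0,0,0,0,-0.06,0.5],[0,0,0,0,0,-0.12,0.5],[0,0,0,0,0,-0.16,0.5],[0,0,0,0,0,-0.16,0.5],[0,0,0,0,0,-0.16,0.5]]]'; 
python3 - <<'E'
from h import *
go(case2w([-.044,0,.019]))
A=robot.camera("scene");B=robot.camera("side")
for n,c,w in(("scene",A,(240,165,300,260)),("side",B,(300,195,420,235))):
    m=masks(c["img"])
    for k in m: print(n,k,blob(m[k],w))
s=robot.sense();c=robot.camera("wrist");T=wristT(c,s)
m=masks(c["img"])
for k in m:
    for a,uv in blob(m[k],(240,0,400,450)):
        p=onz(ray(c,uv,T),.1755 if k=='red' else .153)
        if a>40:print(k,a,uv,(rot().T@(p-PIV)*1e3).round(1))
cv2.imwrite("pics/w7.png",c["img"][:,140:500])
E
```

```text
time: 12.85
tcp_pos: [0.498, -0.0078, 0.2728]
ee_rot: [[0.979, -0.203, -0.001], [-0.203, -0.979, 0.001], [-0.001, -0.0, -1.0]]
contact_force: [-0.3, 0.1, 0.0]
opening: 0.499
grip_force: 0.0
t 12.85 tcp [ 0.498  -0.0078  0.2728] case [-43.7   1.  110.8] turn [-0.0003  0.0005 -0.0002] shift [-0.0004  0.0018  0.1529]
scene red [(58, array([267.9, 190. ]))]
scene yel [(6, array([278.2, 165.3])), (104, array([277.2, 237.7])), (40, array([285.6, 245.8])), (41, array([272.9, 248.3])), (57, array([280.8, 254.6]))]
side red [(52, array([380.5, 210. ]))]
side yel [(73, array([340.3, 208.2])), (21, array([327.9, 207.5])), (6, array([332. , 211.5]))]
red 364 [320.2 247.1] [-43.8  -0.3  13.5]
yel 317 [319.9  79.6] [72.7 -0.1 -9. ]
yel 57 [328.9 100.7] [58.4 -6.6 -9. ]
yel 165 [323.4 131. ] [37.4 -2.7 -9. ]
```

View pics/w7.png

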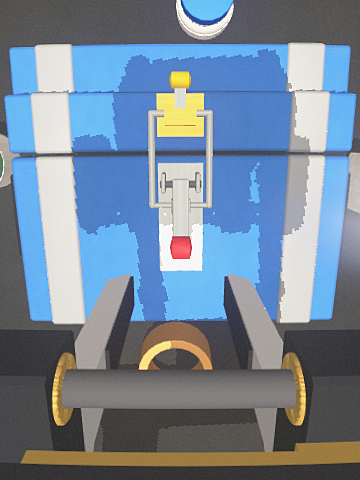

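The picture shows the lever flat (red grip at (180,247), case x = -43.8). The tab is at case x = +73, which puts the bar at +50 on its seat, and the seam is drawn shut.

```bash
python3 -c "
from cell import robot
print(robot.job_done())"
```

```text
the job is handed in; nothing more can be done
None
```

I latched the blue case shut and handed the job in at about 13 s on the robot's clock: in the last pictures the lever lies flat, the bar is on its seat behind the hook and the seam looks closed, but I got no verdict back.

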